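White-balance a borescope and lower it into an excavated flask

ROBOT

A 6-joint arm with a two-finger parallel gripper is mounted at the origin on the work surface; the furniture and walls round the work are solid. World frame = base frame: x ahead of the robot, y to its left, z up, the work surface at z = 0. Lengths are in mm, angles in rad, forces in N, time in s.
With the tool pointing down it reaches from about 325 to 900 mm from the base axis. Payload 6.1 kg.
Tool frame: the origin (TCP) lies midway between the tips of the shut fingers; the grasp point (between the pads) lies 19 mm behind it; z points along the fingers, y is the line along which they close (so a half turn about z gives the same grasp; the last joint's range is limited). The gripper opens to 85 mm and grips with 20 to 120 N. Pads are 22 mm wide; open, the fingers measure 114 mm over their backs; the gripper's body (76 mm by 85 mm) begins 54 mm behind the grasp point. The pads swing forward as they close: fully open they stand 13 mm farther back than shut.
Start: joints at [-1.286, 0.22, 1.526, -0, 1.395, -0.126], TCP at [249.582, -572.996, 231.3] pointing down, gripper open.
Joint ranges: [-2.98, 2.98], [-0.91, 2.08], [0.09, 2.57], [-1.24, 4.39], [0.2, 2.65], [-2.68, 2.68]. Speed limits (rad/s): [2.57, 2.57, 3.01, 3.14, 3.14, 3.14].

INTERFACE

Orientations are given as a 3x3 rotation matrix whose columns are the frame's x, y, z axes.
In Python, from rig import env, read_camera, get_calibration, spotter gives the robot as it stands.
- The arm moves only by the tool jog_arm, never from a script. Its arguments are lists of equal length, an entry for each row: "translation": the shift along the world's x, y, z in m, a list of three; "turn": the turn about the world's z in units of 8 degrees (1.0 is 8 degrees). A call has 1 to 8 rows; each row is the pose to reach, as a shift and turn from the pose commanded when the call began; what a row does not reach only later rows make up. A row lasts 1/10 s, in which the tool goes at most 50 mm and 8.59 degrees, less where a joint would pass 70% of its speed; a pose out of reach is approached as far as the arm can. A call with a gripper value outside its range is refused whole. "jaw" is the gripper's target within -1 to 1 (shut at 1, half-way at 0, fully open at -1), set as the call begins (left out, the last holds). The fingers move at their own pace and stop on an object; the grip force is fixed at half the most. Time passes only in rows, so rows that repeat a pose let the fingers close. It gives the time, the measured TCP pose, the force, the opening and the grip force at its end, in the units of the state.
- env.observe(): the state, without advancing time (a new reading comes with each control period).
- read_camera(name): name is "scene" or "top"; returns the picture (384x512x3 uint8, red, green, blue); there is no depth.
- get_calibration(name): a dict with "intrinsics" (3x3 intrinsics, pixels), "world_from_camera" (4x4, takes a point from camera to world coordinates). Camera axes: x right, y down, z forward; pixel columns grow to the right and rows downward; lengths in mm; the calibration is good to about 2 mm. A picture is of the moment at which its call begins. get_calibration takes no time and is no camera call.
- env.finish_job(): hands the job in; it is judged then, once.
Trained networks look in the newest picture that a camera, given by its name, has taken for a name from the list of things; names that differ only in an ending like _2 or _b are one class to them, and where a whole thing is asked for, a point or a joint stands for the part that bears it (a point fixed in the world has none). Each returns a list of dicts, best first, with "confidence" (0 to 1); they miss things now and then, are a little off and sometimes report something else, mostly with a low value. They report only what shows in the picture. A call takes as long as a camera call. They do not tell look-alikes from the thing itself.
- spotter.silhouettes(camera, label): "region" (384x512 bool, what is visible of it) and "bbox" ([centre column, centre row, width, height] in pixels, round what is visible of it).
The state is a dict: "time_s": time; "q": joint angles; "joint_velocities": joint speeds; "effort": joint torques, N m; "tcp_pos": TCP position; "eef_rot": TCP orientation; "ft_force": force on the tool from outside, world axes, zero at the start; "ft_torque": the same for the moment, N m; "opening": opening from 0.0 (shut) to 1.0 (fully open); "finger_force": force on a finger pad.
Only numpy, scipy, OpenCV 4.12 (cv2) and the standard library are available. Lean on these libraries where they do the work, as an engineer would, in place of code of your own. Each camera call takes 0.05 s, during which the arm holds its last target. There are 200 camera calls.

TASK

Lift the borescope out of its dock by the black handle and white-balance it: hold its lens still for two seconds about 2 cm above the middle of the white disc, pointing straight down, without touching the disc. Then lower its shaft through the narrow neck of the fragile terracotta flask until the yellow band is level with the rim, never touching the flask and leaving everything else on the bench where it stands. Finish while still holding the borescope there, upright, still and centred in the neck, carried by the gripper alone.

Things in the scene. Friction and masses are not known exactly. Their poses are not given: they have to be found in the camera images.
- handle (a point): Middle of the borescope's black round handle (26 mm in diameter, 70 mm long), on its axis, 39 mm below its top. Below it: an aluminium collar, 30 mm across, its flat underside 38 mm below this point, then the thin steel shaft. z: along the axis, lens to handle top. About 140 g, varies. Starts upright in the dock, collar on the dock's seat, shaft hanging inside.
- lens (a point): Centre of the lens at the lower end of the borescope's shaft, 148 mm below the handle point along the axis. The shaft is 7 mm in diameter (7.6 mm at the black tip), with a 15 mm wide ferrule in the uppermost 8 mm under the collar.
- depth_band (a point): Middle of the yellow band round the borescope's shaft, 8 mm wide, 62 mm above the lens and 86 mm below the handle point.
- dock: White charging dock, fixed: round foot 84 mm in diameter, column 39 mm in diameter, 18 mm bore. The borescope's collar sits 118 mm above the bench in a grey lip (inner diameter 35 mm) whose top is 124 mm above the bench. The borescope lifts straight up; its lens is clear of the lip after a 118 mm lift. Origin: centre of the underside, on the bench.
- disc_face (a point): Middle of the upper face of the white reference disc, 50 mm in diameter, in a flat black holder 60 mm in diameter, fixed to the bench; the face lies 13 mm above the bench and looks up.
- white_disc: The same white disc with its black holder. Origin: centre of its underside, on the bench.
- flask_mouth (a point): Centre of the flask's mouth, level with its rim, 112 mm above the bench; z: the flask's axis, up. Rim 33 mm in diameter outside, 25 mm inside; the bore narrows to 18 mm from 8 to 24 mm below the rim, then widens into the belly; inside floor 99 mm below the rim.
- flask: Hollow reddish terracotta flask, 104 mm tall, belly 80 mm in diameter, about 350 g, loose, standing upright in a brown cork ring (92 mm in diameter, fixed). Origin: centre of its underside, 8 mm above the bench; z up.
- amber_bottle: Bystander: amber glass bottle with black cap, 44 mm in diameter, 113 mm tall, loose. Origin: centre of its underside.
- sample_pot: Bystander: small white lidded pot, 40 mm in diameter, 22 mm tall, loose. Origin: centre of its underside.
- tweezers: Bystander: steel tweezers lying flat, 126 mm long, 9 mm high, loose. Origin: centre of their underside.
- yellow_tin: Bystander: tin with yellow band, 61 mm in diameter, 40 mm tall, loose. Origin: centre of its underside.
Not all that is in view belongs to the job. There is more than one size of the part that bears handle; the job needs the middle-sized. Several things look just like the white_disc: the one meant starts farthest from the robot's base.

How it is judged (in metres and radians):
On the way:
1. the lens is held still above the middle of the white disc, pointing straight down (10 to 32 mm above it, within 12 mm of its middle, tilt under 0.15 rad, for 1.2 s) (horizontal distance between lens and disc_face below 0.012 m and z of lens in the frame of disc_face between 0.01 and 0.032 m and angle between handle's own z axis and vertical below 0.15 rad and linear speed of borescope below 0.015 m/s), for 1.2 s.
At the end, for the whole second after the job is handed in: The fingers hold the borescope still in the flask's neck: yellow band within 6 mm of rim height and 4 mm of the neck's axis, lens within 5 mm of the axis, shaft within 0.08 rad of upright, touching no part of the flask, which stands upright within 6 mm of its place (horizontal distance between depth_band and flask_mouth below 0.004 m and horizontal distance between lens and flask_mouth below 0.005 m and z of depth_band in the frame of flask_mouth between -0.006 and 0.006 m and angle between handle's own z axis and vertical below 0.08 rad and linear speed of borescope below 0.015 m/s and contact force between borescope and the fingers above 1 N and contact force between borescope and flask below 0.1 N and angle between flask's own z axis and vertical below 0.05 rad and distance of flask from where it was at the start of the episode below 0.006 m); the arm keeps its last pose, push and grip.
It fails at once if the borescope touches the flask (contact force between borescope and flask above 0.3 N).
It fails at once if the robot touches the flask (contact force between any of the fingers, the arm and flask above 0.3 N).
It fails at once if the borescope touches the white disc (contact force between borescope and white_disc above 0.3 N).
It fails at once if a bystander is shifted by more than 2 cm (distance of any of amber_bottle, sample_pot, tweezers, yellow_tin from where it was at the start of the episode above 0.02 m).
It also fails if it takes over 58 s, if anything falls off the work surface, if the arm or the gripper's body presses on something with over 40 N, if the wrist force passes 120 N, or if a joint passes its speed limit or range.

## Working session

There is one attempt and no reset: what is moved stays moved. The work goes in short steps, Python scripts to look and compute and a tool call to move; the robot and the scene stay as the last step left them, time stands still between calls to the robot, and variables do not carry over. Pictures are saved under pics/ and viewed, at most 13 in all, crops included, and the job is handed in when it is done.

Besides the shell and the picture viewer there is one more tool, called after "Request:" by a JSON object that holds its "op" and its "data", one argument or row to a line. jog_arm: Moves the arm, as the interface text tells. Its arguments: {"type":"object","properties":{"translation":{"type":"array","items":{"type":"array","items":{"type":"number"}}},"turn":{"type":"array","items":{"type":"number"}},"jaw":{"type":"number"}},"required":["translation","turn"]}

```bash
mkdir -p pics; python3 - <<'E'
from rig import env, read_camera, get_calibration, spotter
import cv2, numpy as np, pickle
s=env.observe();print(s['time_s'],s['tcp_pos'],s['eef_rot'],s['opening'])
ims=[]
cal={}
for c in ['scene','top']:
    im=read_camera(c);cv2.imwrite(f'pics/{c}0.png',cv2.resize(im[:,:,::-1],(768,576),interpolation=cv2.INTER_CUBIC))
    k=get_calibration(c);cal[c]=k
    print(c,np.round(k['intrinsics'],1).tolist(),np.round(k['world_from_camera'],3).tolist())
    for n in ['handle','dock','white_disc','flask','depth_band','amber_bottle','sample_pot','tweezers','yellow_tin']:
        for d in spotter.silhouettes(c,n)[:5]:
            print(c,n,round(d['confidence'],2),np.round(d['bbox'],1).tolist())
E
```

```text
0.0 [ 249.42526084 -572.40976716  230.21067673] [[ 9.16803879e-01  3.99337413e-01 -5.27260836e-04]
 [ 3.99337672e-01 -9.16801990e-01  1.88004361e-03]
 [ 2.67377967e-04 -1.93418639e-03 -9.99998094e-01]] 0.9995384553885067
scene [[458.3, 0.0, 244.1], [0.0, 458.3, 188.5], [0.0, 0.0, 1.0]] [[0.367, 0.766, -0.527, 1195.593], [0.93, -0.299, 0.214, -310.141], [0.006, -0.569, -0.823, 1255.375], [0.0, 0.0, 0.0, 1.0]]
scene handle 0.64 [209.2, 170.2, 10.5, 54.8]
scene handle 0.63 [241.8, 195.6, 10.3, 19.3]
scene handle 0.55 [233.6, 190.1, 10.2, 25.1]
scene dock 0.91 [244.3, 219.6, 28.8, 35.9]
scene dock 0.43 [244.6, 197.8, 11.9, 23.4]
scene white_disc 0.75 [168.2, 240.2, 19.6, 17.4]
scene white_disc 0.58 [198.8, 217.0, 20.1, 15.0]
scene white_disc 0.51 [131.4, 181.4, 13.3, 12.9]
scene flask 0.78 [291.9, 188.5, 24.5, 27.6]
scene depth_band 0.94 [208.8, 168.2, 10.6, 55.1]
scene depth_band 0.71 [242.8, 199.0, 7.7, 22.0]
scene amber_bottle 0.79 [247.6, 261.9, 11.9, 22.1]
scene tweezers 0.61 [309.4, 224.6, 14.1, 6.3]
scene tweezers 0.54 [244.6, 196.1, 6.7, 25.1]
scene tweezers 0.3 [293.6, 260.4, 9.
[... 214 characters left out ...]
85.585], [0.0, 0.0, 0.0, 1.0]]
top handle 0.57 [275.8, 199.5, 8.0, 5.4]
top handle 0.54 [295.9, 214.7, 12.1, 12.7]
top handle 0.43 [274.4, 170.6, 10.7, 10.2]
top dock 0.65 [274.6, 177.8, 21.3, 16.0]
top dock 0.17 [185.2, 220.6, 17.3, 20.5]
top white_disc 0.78 [309.5, 196.3, 14.2, 17.7]
top white_disc 0.75 [356.4, 259.3, 19.9, 14.4]
top white_disc 0.58 [339.7, 184.6, 18.8, 15.9]
top flask 0.82 [223.5, 189.4, 27.2, 22.4]
top depth_band 0.63 [274.5, 170.4, 4.8, 8.8]
top depth_band 0.42 [293.8, 211.2, 14.0, 13.3]
top depth_band 0.41 [272.9, 198.1, 5.7, 5.7]
top amber_bottle 0.47 [284.6, 135.6, 18.2, 15.6]
top sample_pot 0.51 [247.6, 131.2, 5.1, 8.0]
top yellow_tin 0.73 [183.9, 222.1, 18.3, 19.1]
```

View pics/scene0.png

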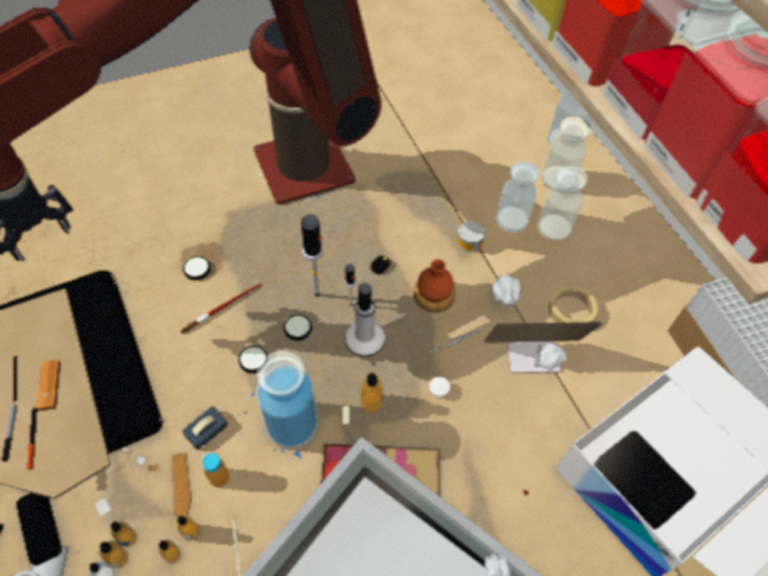

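View pics/top0.png

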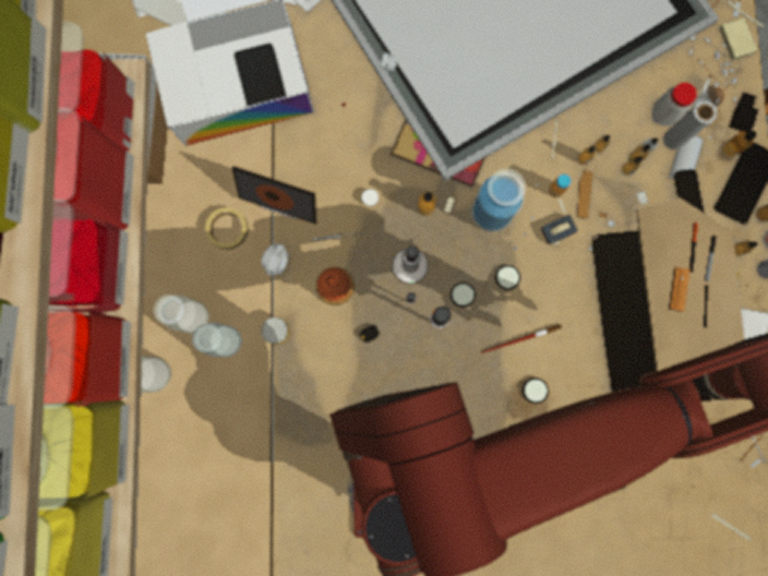

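The scene view (1.5x) shows the middle-sized borescope in the dock at (365,310). The larger one is at (311,240), the small one at (350,275), the flask at (436,285), and the look-alike discs at (197,268), (297,326) and (253,358). In the top view the dock is at (410,262), the flask at (333,285), and the discs at (508,277), (462,294) and (535,390).

```bash
cat > h.py <<'E'
from rig import env, read_camera, get_calibration, spotter
import cv2, numpy as np
from scipy.optimize import least_squares
C={c:get_calibration(c) for c in('scene','top')}
def ray(c,u,v,z):
    K=C[c]['intrinsics'];T=C[c]['world_from_camera']
    d=T[:3,:3]@np.linalg.solve(K,[u,v,1]);o=T[:3,3]
    return (o+d*(z-o[2])/d[2])[:2]
def proj(c,P):
    K=C[c]['intrinsics'];T=C[c]['world_from_camera']
    p=(np.asarray(P,float)-T[:3,3])@T[:3,:3]@K.T
    return p[:,:2]/p[:,2:]
# silhouette of a solid of revolution given (z,r) rings, 8x supersampled
def sil(c,x,y,prof):
    a=np.linspace(0,2*np.pi,48,endpoint=False);m=np.zeros((384*4,512*4),np.uint8)
    R=[proj(c,np.c_[x+r*np.cos(a),y+r*np.sin(a),0*a+z]) for z,r in prof]
    for A,B in zip(R,R[1:]):
        h=cv2.convexHull(np.vstack([A,B]).astype(np.float32)*4+1.5)
        cv2.fillConvexPoly(m,np.round(h).astype(np.int32),1)
    return m
def cen(m): 
    M=cv2.moments(m.astype(np.uint8),True); return np.array([M['m10']/M['m00'],M['m01']/M['m00']])
def fit(c,region,prof,zref):
    u=cen(region); xy=ray(c,*u,zref)
    for _ in range(3):
        e=u-(cen(sil(c,*xy,prof))-1.5)/4
        p=proj(c,[[*xy,zref]])[0]+e; xy=ray(c,*p,zref)
    return xy,(sil(c,*xy,prof).sum()/16,region.sum())
FL=[(0,46),(10,46),(10,30),(25,37),(50,40),(75,33),(88,15),(104,13),(112,16.5)]
FL2=[(8,28),(25,37),(50,40),(75,33),(88,15),(104,13),(112,16.5)]
DOCK=[(0,42),(8,42),(8,19.5),(124,19.5)]
E
python3 - <<'E'
from h import *
for c in C:
    im=read_camera(c);np.save(f'pics/{c}0.npy',im)
    for d in spotter.silhouettes(c,'flask')[:1]: print(c,'flask',fit(c,d['region'],FL2,60))
    for d in spotter.silhouettes(c,'white_disc')[:4]:
        x=ray(c,*cen(d['region']),12);print(c,'disc',d['confidence'],cen(d['region']),x,np.hypot(*x),d['region'].sum())
    for n,z in(('dock',50),('handle',157),('amber_bottle',56),('sample_pot',20),('yellow_tin',20),('tweezers',5)):
        for d in spotter.silhouettes(c,n)[:4]:
            x=ray(c,*cen(d['region']),z);print(c,n,round(d['confidence'],2),cen(d['region']).round(1),x.round(),d['region'].sum())
s=np.load('pics/scene0.npy')[100:260,120:340];t=np.load('pics/top0.npy')[120:270,170:370]
cv2.imwrite('pics/cs.png',cv2.resize(s[:,:,::-1],None,fx=3.6,fy=3.6,interpolation=cv2.INTER_CUBIC))
cv2.imwrite('pics/ct.png',cv2.resize(t[:,:,::-1],None,fx=4,fy=4,interpolation=cv2.INTER_CUBIC))
E
```

```text
scene flask (array([474.19164428, 142.29360103]), (np.float64(568.8125), np.int64(515)))
scene disc 0.82 [198.39430894 218.04065041] [ 451.66879197 -163.38270592] 480.31094744437974 246
scene disc 0.76 [167.8161435  238.73542601] [ 487.75694255 -273.74745388] 559.3250428091882 223
scene disc 0.53 [131.22171946 178.70588235] [ 224.59973001 -324.22388548] 394.41877064619524 221
scene dock 0.77 [243.1 223.1] [541. -47.] 621
scene handle 0.67 [243.2 198.5] [523. -40.] 213
scene handle 0.61 [208. 163.] [365. -92.] 458
scene handle 0.43 [233.4 185.8] [471. -51.] 112
scene amber_bottle 0.85 [247.7 262.3] [670. -84.] 315
scene amber_bottle 0.55 [243.6 223.2] [545. -47.] 569
scene sample_pot 0.43 [293.  257.8] [689.  54.] 137
scene yellow_tin 0.73 [314.1 156.8] [368. 284.] 328
scene yellow_tin 0.29 [243.2 198.3] [439.  -6.] 189
top flask (array([472.2431582 , 137.69023954]), (np.float64(416.5), np.int64(399)))
top disc 0.74 [338.2034632  184.71428571] [ 484.71597121 -272.10345618] 555.8685668478219 231
top disc 0.63 [357.02362205 259.69685039] [ 218.93959634 -326.08955229] 392.770852987576 254
top disc 0.57 [308.53703704 196.39351852] [ 445.0405398 -164.7471445] 474.5552693719566 216
top disc 0.55 [274.68852459 169.57377049] [544.66008429 -46.63355211] 546.6528108400499 61
top dock 0.78 [273.4 178.5] [506. -40.] 342
top handle 0.53 [274.4 169.8] [518. -42.] 75
top handle 0.42 [293.7 211.1] [ 382. -101.] 151
top amber_bottle 0.62 [284.7 135.5] [658. -84.] 164
top yellow_tin 0.78 [184.  220.4] [368. 278.] 276
```

View pics/cs.png

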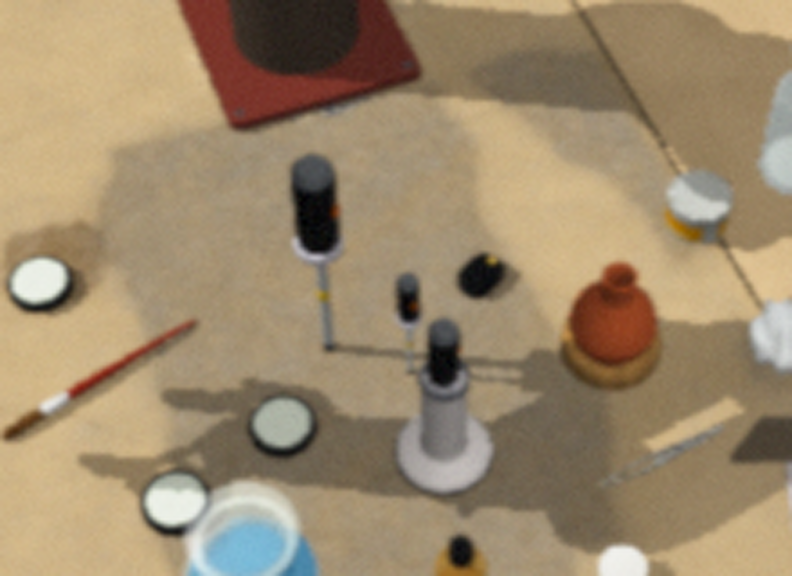

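View pics/ct.png

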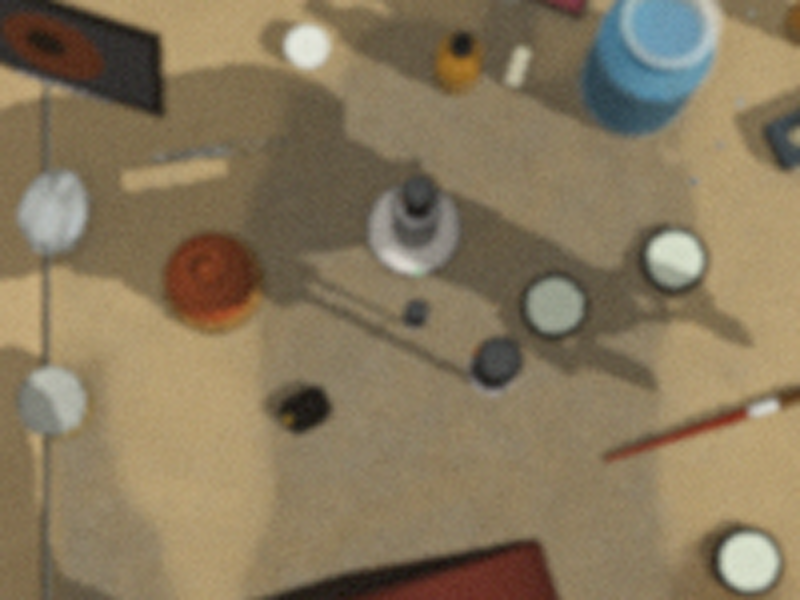

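Both crops confirm this. In cs.png the dock's handle top is at (443,330), the flask rim at (619,275), and the target disc at (176,500), close to the blue beaker. The two decoy borescopes stand upright beside the dock.

```bash
python3 - <<'E'
from h import *
def tri(a,b):
    f=lambda P:np.r_[proj('scene',[P])[0]-a,proj('top',[P])[0]-b]
    r=least_squares(f,[450,0,100]);return r.x.round(1),np.abs(r.fun).max().round(1)
S=lambda u,v:np.array([120+u/3.6-.4,100+v/3.6-.4]);T=lambda u,v:np.array([170+u/4-.4,120+v/4-.4])
for n,a,b in [('bigtop',S(313,165),T(498,350)),('smalltop',S(408,281),T(416,308)),('midtop',S(443,330),T(419,190)),('foot',S(445,450),T(414,230)),('rimflask',S(619,275),T(207,267)),('beaker',S(250,512),T(668,30)),('disc',S(175,500),T(675,258)),('amberTop',S(460,543),T(462,45))]:print(n,*tri(a,b))
print('midtop195',ray('scene',*S(443,330),195),ray('top',*T(419,190),195))
print('foot',ray('scene',*S(445,453),4),ray('top',*T(414,230),4))
print('rim',ray('scene',*S(619,275),112),ray('top',*T(207,267),112))
# flask colour mask
for c in C:
    im=np.load(f'pics/{c}0.npy').astype(int);r,g,b=im[...,0],im[...,1],im[...,2]
    m=((r>1.9*g)&(r>70)).astype(np.uint8)
    n,l,st,ce=cv2.connectedComponentsWithStats(m)
    p=proj(c,[[473,140,60]])[0];i=np.argmin([np.hypot(*(ce[k]-p))+(1e3 if k==0 or st[k,4]<50 else 0) for k in range(n)])
    print(c,fit(c,l==i,FL2,60),st[i])
    for zz in (0,):
        for d in spotter.silhouettes(c,'handle')[:3]:
            print(c,d['bbox'],fit(c,d['region'],[(121,13),(195,13)],158))
E
```

```text
bigtop [384.8 -96.1 263.5] 0.4
smalltop [432.2 -37.5 140.8] 0.0
midtop [520.9 -41.1 191.2] 0.0
foot [519.5 -39.2   1.8] 0.4
rimflask [474.1 137.6 115.6] 0.6
beaker [ 638.1 -234.9  228.4] 1.1
disc [ 487.1 -272.5   11.6] 0.1
amberTop [660.2 -82.1 112. ] 0.2
midtop195 [523.24167538 -42.12502853] [520.21512033 -40.91672444]
foot [523.84206557 -39.76906914] [518.68786854 -40.4369278 ]
rim [472.30550326 140.69636513] [473.87075671 136.13517811]
scene (array([475.22706514, 140.17441179]), (np.float64(568.25), np.int64(429))) [279 174  23  27 429]
scene [241.2, 195.8, 9.2, 21.3] (array([524.6158959, -41.14141  ]), (np.float64(188.5), np.int64(213)))
scene [209.1, 170.3, 9.8, 52.2] (array([366.51488082, -92.8542267 ]), (np.float64(181.75), np.int64(458)))
scene [233.7, 189.1, 5.3, 24.8] (array([472.87480659, -51.32340896]), (np.float64(189.0625), np.int64(112)))
top (array([472.64184502, 141.27677403]), (np.float64(417.1875), np.int64(273))) [213 179  19  21 273]
top [274.1, 170.6, 9.5, 12.9] (array([517.32341372, -41.7054871 ]), (np.float64(85.3125), np.int64(75)))
top [294.4, 215.1, 15.2, 17.8] (array([ 381.50051332, -100.26809173]), (np.float64(74.875), np.int64(151)))
```

Request:
{"op": "jog_arm", "data": {
  "translation": [
    [0.015, 0.03, 0.025],
    [0.035, 0.065, 0.05],
    [0.055, 0.105, 0.07],
    [0.08, 0.145, 0.07],
    [0.1, 0.185, 0.07],
    [0.12, 0.225, 0.07],
    [0.14, 0.265, 0.07],
    [0.155, 0.305, 0.07]
  ],
  "turn": [-0.4, -0.8, -1.2, -1.6, -2, -2.4, -2.94, -2.94],
  "jaw": -1
}}

```text
time_s: 2.8
tcp_pos: [405.3, -266.3, 301.6]
eef_rot: [[1.0, -0.002, 0.001], [-0.002, -1.0, -0.0], [0.001, 0.0, -1.0]]
ft_force: [0.4, 0.3, -0.4]
opening: 1.002
finger_force: 0.0
```

Request:
{"op": "jog_arm", "data": {
  "translation": [
    [0.025, 0.035, 0],
    [0.045, 0.07, 0],
    [0.065, 0.105, 0],
    [0.085, 0.14, 0],
    [0.1, 0.175, 0],
    [0.112, 0.21, 0],
    [0.1165, 0.227, 0],
    [0.1165, 0.227, 0]
  ],
  "turn": [0, 0, 0, 0, 0, 0, 0, 0]
}}

```text
time_s: 3.6
tcp_pos: [521.5, -38.7, 301.3]
eef_rot: [[1.0, 0.004, 0.0], [0.004, -1.0, 0.001], [0.0, -0.001, -1.0]]
ft_force: [0.1, -0.3, -1.1]
opening: 1.0
finger_force: 0.0
```

Request:
{"op": "jog_arm", "data": {
  "translation": [
    [0, -0.001, -0.03],
    [0, -0.001, -0.06],
    [0, -0.001, -0.08],
    [0, -0.001, -0.08]
  ],
  "turn": [0, 0, 0, 0]
}}

```text
time_s: 4.0
tcp_pos: [518.7, -42.5, 217.9]
eef_rot: [[1.0, -0.001, -0.006], [-0.001, -1.0, 0.001], [-0.006, -0.001, -1.0]]
ft_force: [0.0, -0.5, 0.0]
opening: 1.004
finger_force: 0.0
```

```bash
python3 - <<'E'
from h import *
s=env.observe();print(s['tcp_pos'],s['ft_force'])
a=read_camera('scene')[100:260,150:330];b=read_camera('top')[110:270,190:370]
cv2.imwrite('pics/d1.png',np.hstack([cv2.resize(x[:,:,::-1],(400,356),interpolation=cv2.INTER_CUBIC) for x in(a,b)]))
E
```

```text
[518.67283212 -42.46917223 217.86557263] [ 0.03471228 -0.5383455   0.04182355]
```

View pics/d1.png

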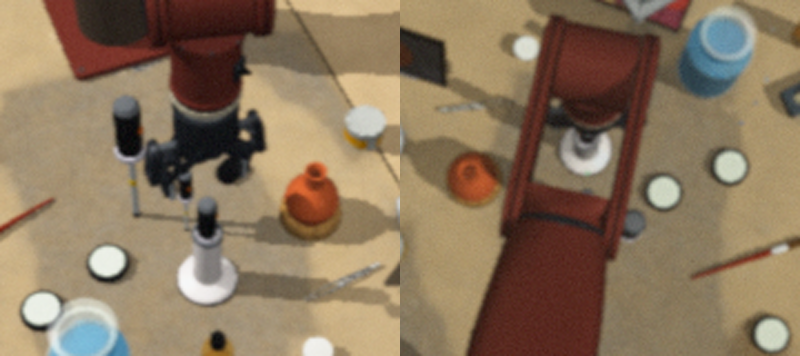

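Request:
{"op": "jog_arm", "data": {
  "translation": [
    [0, 0.001, -0.025],
    [0, 0.001, -0.05],
    [0, 0.001, -0.07],
    [0, 0.001, -0.079],
    [0, 0.001, -0.079]
  ],
  "turn": [0, 0, 0, 0, 0]
}}

```text
time_s: 4.6
tcp_pos: [521.1, -41.3, 142.5]
eef_rot: [[1.0, 0.0, -0.0], [0.0, -1.0, -0.0], [-0.0, 0.0, -1.0]]
ft_force: [-0.0, -0.8, 0.3]
opening: 0.993
finger_force: 0.0
```

Request:
{"op": "jog_arm", "data": {
  "translation": [
    [0, 0, 0],
    [0, 0, 0],
    [0, 0, 0],
    [0, 0, 0],
    [0, 0, 0],
    [0, 0, 0],
    [0, 0, 0],
    [0, 0, 0]
  ],
  "turn": [0, 0, 0, 0, 0, 0, 0, 0],
  "jaw": 1
}}

```text
time_s: 5.4
tcp_pos: [521.7, -41.1, 143.2]
eef_rot: [[1.0, 0.0, 0.001], [0.0, -1.0, -0.0], [0.001, 0.0, -1.0]]
ft_force: [-1.0, 1.5, 6.6]
opening: 0.289
finger_force: 58.6
```

Request:
{"op": "jog_arm", "data": {
  "translation": [
    [0, 0, 0.005],
    [0, 0, 0.015],
    [0, 0, 0.03],
    [0, 0, 0.05],
    [0, 0, 0.075],
    [0, 0, 0.1],
    [0, 0, 0.125],
    [0, 0, 0.15]
  ],
  "turn": [0, 0, 0, 0, 0, 0, 0, 0]
}}

```text
time_s: 6.2
tcp_pos: [520.9, -41.0, 294.5]
eef_rot: [[1.0, 0.0, 0.001], [0.0, -1.0, -0.0], [0.001, 0.0, -1.0]]
ft_force: [0.8, 0.1, -1.2]
opening: 0.292
finger_force: 59.0
```

Request:
{"op": "jog_arm", "data": {
  "translation": [
    [0, 0, 0.005],
    [0, 0, 0.005],
    [0, 0, 0.005]
  ],
  "turn": [0, 0, 0]
}}

```text
time_s: 6.5
tcp_pos: [520.5, -40.9, 296.1]
eef_rot: [[1.0, 0.0, -0.002], [0.0, -1.0, 0.0], [-0.002, -0.0, -1.0]]
ft_force: [-0.2, -0.1, -1.7]
opening: 0.29
finger_force: 59.0
```

```bash
python3 - <<'E'
from h import *
s=env.observe();print(s['time_s'],s['tcp_pos'],s['ft_force'],s['opening'])
t=s['tcp_pos'];print(proj('scene',[t+[0,0,18],t+[0,0,-130]]))
im=read_camera('scene');p=proj('scene',[t+[0,0,-60]])[0].astype(int);print(p)
a=im[p[1]-70:p[1]+50,p[0]-50:p[0]+70]
cv2.imwrite('pics/l1.png',cv2.resize(a[:,:,::-1],(600,600),interpolation=cv2.INTER_CUBIC))
for d in spotter.silhouettes('scene','depth_band')[:3]:print(d['confidence'],d['bbox'])
E
```

```text
6.5 [520.45452855 -40.85414816 296.10049186] [-0.15226344 -0.0790769  -1.66733496] 0.28975545312677664
[[242.87902256 164.37977304]
 [242.67775348 196.08537373]]
[242 181]
0.83 [244.2, 175.4, 6.5, 44.4]
0.7 [207.8, 166.9, 14.0, 52.1]
0.52 [235.4, 186.1, 6.7, 19.5]
```

View pics/l1.png

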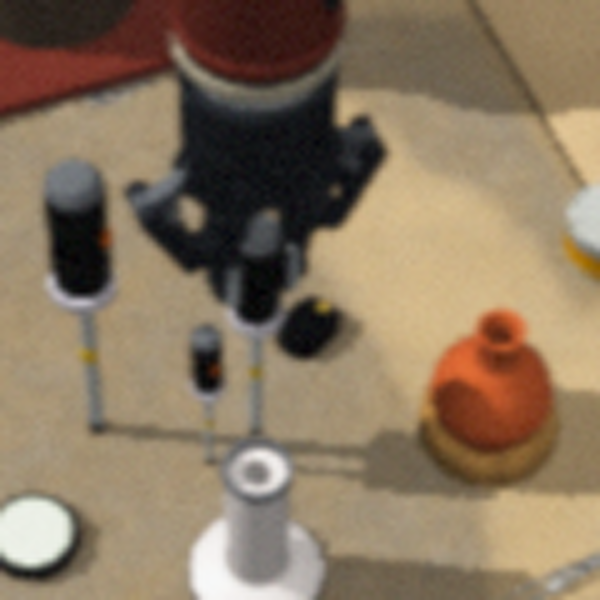

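Request:
{"op": "jog_arm", "data": {
  "translation": [
    [-0.002, -0.015, 0],
    [-0.006, -0.045, 0],
    [-0.012, -0.085, 0],
    [-0.018, -0.125, 0],
    [-0.024, -0.165, 0],
    [-0.03, -0.2, 0],
    [-0.033, -0.222, 0],
    [-0.034, -0.232, 0]
  ],
  "turn": [0, 0, 0, 0, 0, 0, 0, 0]
}}

```text
time_s: 7.4
tcp_pos: [485.7, -275.6, 296.2]
eef_rot: [[1.0, -0.003, -0.002], [-0.003, -1.0, 0.0], [-0.002, -0.0, -1.0]]
ft_force: [0.8, 0.5, -2.4]
opening: 0.295
finger_force: 59.2
```

Request:
{"op": "jog_arm", "data": {
  "translation": [
    [0, 0, -0.015],
    [0, 0, -0.045],
    [0, 0, -0.075],
    [0, 0, -0.095],
    [0, 0, -0.105],
    [0, 0, -0.11],
    [0, 0, -0.11]
  ],
  "turn": [0, 0, 0, 0, 0, 0, 0]
}}

```text
time_s: 8.1
tcp_pos: [487.1, -272.3, 186.9]
eef_rot: [[1.0, 0.001, -0.0], [0.001, -1.0, 0.001], [-0.0, -0.001, -1.0]]
ft_force: [0.2, 0.0, -2.0]
opening: 0.292
finger_force: 59.2
```

```bash
python3 - <<'E'
from h import *
s=env.observe();print(s['time_s'],s['tcp_pos'],s['ft_force'],s['opening'])
t=s['tcp_pos'];print('lens',proj('scene',[t+[0,0,-134]]),'disc',proj('scene',[[487,-273,13]]))
im=read_camera('scene');np.save('pics/m1.npy',im)
a=im[170:260,120:220]
cv2.imwrite('pics/m1.png',cv2.resize(a[:,:,::-1],(600,540),interpolation=cv2.INTER_CUBIC))
E
```

```text
8.1 [ 487.13882964 -272.30560825  186.94668806] [ 0.2229429   0.03864744 -1.99004468] 0.29210022079850473
lens [[166.43253591 231.85687511]] disc [[167.94005262 238.29675306]]
```

View pics/m1.png

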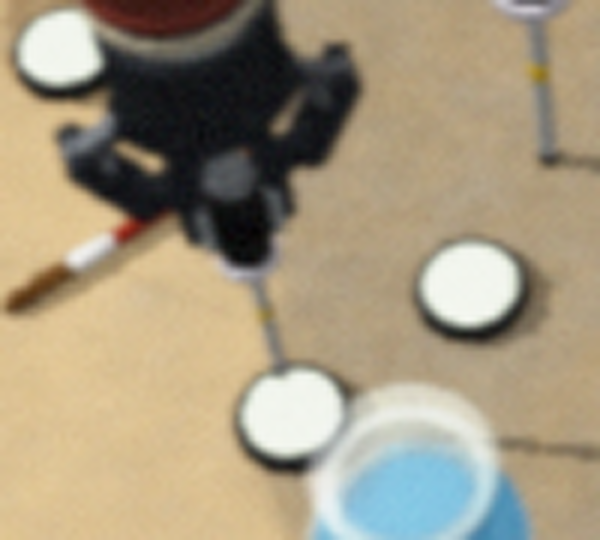

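The lens tip is at (283,370) in the crop, on the predicted line over the disc centre at (292,414). I'll lower it 19 mm and hold.

Request:
{"op": "jog_arm", "data": {
  "translation": [
    [0, 0, -0.006],
    [0, 0, -0.012],
    [0, 0, -0.017],
    [0, 0, -0.019],
    [0, 0, -0.019],
    [0, 0, -0.019],
    [0, 0, -0.019],
    [0, 0, -0.019]
  ],
  "turn": [0, 0, 0, 0, 0, 0, 0, 0]
}}

```text
time_s: 8.95
tcp_pos: [487.2, -273.1, 168.6]
eef_rot: [[1.0, 0.0, 0.0], [0.0, -1.0, -0.0], [0.0, 0.0, -1.0]]
ft_force: [-0.1, 0.3, -2.1]
opening: 0.289
finger_force: 59.2
```

```bash
python3 - <<'E'
from h import *
s=env.observe();print(s['time_s'],s['tcp_pos'],s['ft_force'])
t=s['tcp_pos'];p=proj('scene',[t+[0,0,-134],t+[0,0,-72],[487,-273,13]]);print(p)
im=read_camera('scene');np.save('pics/m2.npy',im)
a=im[200:260,140:200];cv2.imwrite('pics/m2.png',cv2.resize(a[:,:,::-1],(600,600),interpolation=cv2.INTER_CUBIC))
E
```

```text
8.95 [ 487.23493308 -273.11608272  168.58008182] [-0.13976034  0.25254048 -2.05589938]
[[166.9922971  234.95106313]
 [164.17487886 224.61581493]
 [167.94005262 238.29675306]]
```

View pics/m2.png

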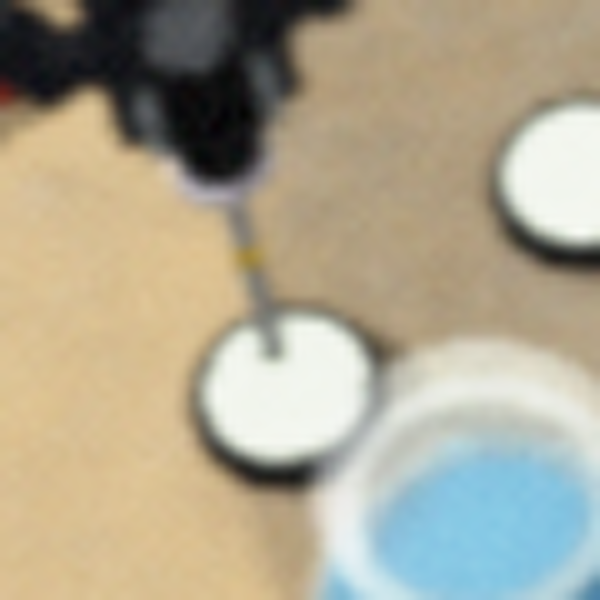

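The tip is at (272,352), about 20 mm above the disc, which is centred at (288,388). Holding here.

Request:
{"op": "jog_arm", "data": {
  "translation": [
    [0, 0, 0],
    [0, 0, 0],
    [0, 0, 0],
    [0, 0, 0],
    [0, 0, 0],
    [0, 0, 0],
    [0, 0, 0],
    [0, 0, 0]
  ],
  "turn": [0, 0, 0, 0, 0, 0, 0, 0]
}}

```text
time_s: 9.8
tcp_pos: [487.1, -273.0, 168.3]
eef_rot: [[1.0, 0.0, 0.0], [0.0, -1.0, 0.0], [0.0, -0.0, -1.0]]
ft_force: [0.8, 0.2, -1.5]
opening: 0.286
finger_force: 59.2
```

Request:
{"op": "jog_arm", "data": {
  "translation": [
    [0, 0, 0],
    [0, 0, 0],
    [0, 0, 0],
    [0, 0, 0],
    [0, 0, 0],
    [0, 0, 0],
    [0, 0, 0],
    [0, 0, 0]
  ],
  "turn": [0, 0, 0, 0, 0, 0, 0, 0]
}}

```text
time_s: 10.6
tcp_pos: [487.1, -273.0, 168.3]
eef_rot: [[1.0, 0.0, -0.0], [0.0, -1.0, 0.0], [-0.0, -0.0, -1.0]]
ft_force: [0.4, -0.1, -2.0]
opening: 0.292
finger_force: 59.2
```

Request:
{"op": "jog_arm", "data": {
  "translation": [
    [0, 0, 0],
    [0, 0, 0],
    [0, 0, 0],
    [0, 0, 0],
    [0, 0, 0],
    [0, 0, 0],
    [0, 0, 0],
    [0, 0, 0]
  ],
  "turn": [0, 0, 0, 0, 0, 0, 0, 0]
}}

```text
time_s: 11.4
tcp_pos: [487.1, -273.0, 168.3]
eef_rot: [[1.0, 0.0, 0.0], [0.0, -1.0, -0.0], [0.0, 0.0, -1.0]]
ft_force: [0.5, -0.6, -2.0]
opening: 0.292
finger_force: 59.2
```

Request:
{"op": "jog_arm", "data": {
  "translation": [
    [0, 0, 0.02],
    [0, 0, 0.05],
    [0, 0, 0.08],
    [0, 0, 0.11],
    [0, 0, 0.14],
    [0, 0, 0.155],
    [0, 0, 0.16]
  ],
  "turn": [0, 0, 0, 0, 0, 0, 0]
}}

```text
time_s: 12.1
tcp_pos: [487.7, -273.5, 330.3]
eef_rot: [[1.0, 0.0, 0.003], [0.0, -1.0, -0.002], [0.003, 0.002, -1.0]]
ft_force: [-0.3, -0.6, -2.9]
opening: 0.289
finger_force: 59.2
```

Request:
{"op": "jog_arm", "data": {
  "translation": [
    [0, 0.015, 0],
    [0, 0.045, 0],
    [0, 0.09, 0],
    [0, 0.135, 0],
    [-0.003, 0.18, 0],
    [-0.005, 0.225, 0],
    [-0.008, 0.27, 0],
    [-0.01, 0.315, 0]
  ],
  "turn": [0, 0, 0, 0, 0, 0, 0, 0]
}}

```text
time_s: 12.9
tcp_pos: [475.3, 44.6, 326.0]
eef_rot: [[1.0, 0.0, -0.003], [0.0, -1.0, 0.001], [-0.003, -0.001, -1.0]]
ft_force: [0.9, 1.0, -1.5]
opening: 0.29
finger_force: 59.2
```

Request:
{"op": "jog_arm", "data": {
  "translation": [
    [-0.001, 0.035, 0],
    [-0.002, 0.065, 0],
    [-0.003, 0.085, 0],
    [-0.0036, 0.097, -0.01],
    [-0.0036, 0.097, -0.03],
    [-0.0036, 0.097, -0.048],
    [-0.0036, 0.097, -0.055],
    [-0.0036, 0.097, -0.055]
  ],
  "turn": [0, 0, 0, 0, 0, 0, 0, 0]
}}

```text
time_s: 13.7
tcp_pos: [472.0, 138.7, 270.7]
eef_rot: [[1.0, -0.0, -0.005], [-0.0, -1.0, -0.001], [-0.005, 0.001, -1.0]]
ft_force: [-0.4, -0.3, -1.9]
opening: 0.289
finger_force: 59.3
```

Request:
{"op": "jog_arm", "data": {
  "translation": [
    [0, 0, 0],
    [0, 0, 0],
    [0, 0, 0]
  ],
  "turn": [0, 0, 0]
}}

```text
time_s: 14.0
tcp_pos: [474.0, 138.9, 274.3]
eef_rot: [[1.0, 0.0, 0.002], [0.0, -1.0, 0.0], [0.002, -0.0, -1.0]]
ft_force: [0.5, -0.7, -1.3]
opening: 0.29
finger_force: 59.3
```

```bash
python3 - <<'E'
from h import *
s=env.observe();print(s['time_s'],s['tcp_pos'],s['ft_force'])
t=s['tcp_pos'];o=[]
for c in C:
    print(c,'lens,band,rim',proj(c,[t+[0,0,-134],t+[0,0,-72],[473.5,139,112]]))
    im=np.mean([read_camera(c).astype(float) for _ in range(4)],0).astype(np.uint8);np.save(f'pics/{c}3.npy',im)
    x0,y0=(265,145) if c=='scene' else (195,155)
    o.append(cv2.resize(im[y0:y0+75,x0:x0+50,::-1],(400,600),interpolation=cv2.INTER_CUBIC))
cv2.imwrite('pics/f1.png',np.hstack(o))
E
```

```text
14.0 [474.0273846  138.94152438 274.29305612] [ 0.52147776 -0.702798   -1.25896988]
scene lens,band,rim [[292.10816248 171.08237161]
 [294.06057688 158.38234207]
 [291.20919469 176.44014674]]
top lens,band,rim [[219.66278863 185.13576764]
 [217.68053163 182.37021533]
 [220.49693309 186.47813872]]
```

View pics/f1.png

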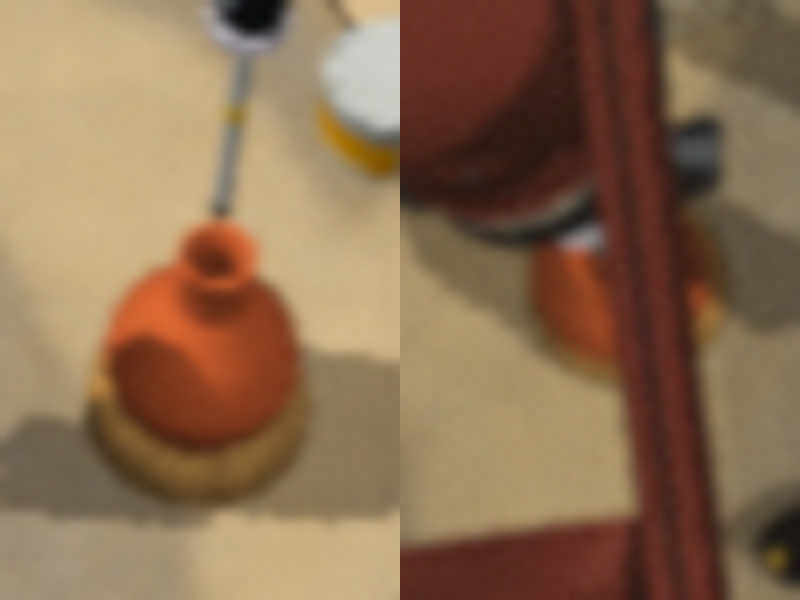

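```bash
cat > rim.py <<'E'
from h import *
def chroma(im):
    im=im.astype(np.float32); return cv2.GaussianBlur(im[...,0]-im[...,1],(0,0),.6)
def fitrim(im,x0=(473.5,139),skip=True):
    g=chroma(im); a=np.linspace(0,2*np.pi,72,endpoint=False); best=None
    def samp(p): return cv2.remap(g,p[:,0].astype(np.float32)[None],p[:,1].astype(np.float32)[None],cv2.INTER_LINEAR)[0]
    c0=proj('scene',[[*x0,112]])[0]
    pts=lambda x,y,r:proj('scene',np.c_[x+r*np.cos(a),y+r*np.sin(a),0*a+112])
    # outward = above centre row, i.e. upper/side arc lying against the bench
    def keep(p): return (p[:,1]<c0[1]+0.5)&(np.abs(p[:,0]-291.5)>(1.5 if skip else -1))
    def f(X):  # edge strength across the rim circle
        pin,po=pts(*X,14.5),pts(*X,18.5);k=keep(pts(*X,16.5));return np.mean(samp(pin)[k]-samp(po)[k])
    G=[(f((x,y)),x,y) for x in np.arange(466,482,.5) for y in np.arange(132,148,.5)]
    G.sort(reverse=True);return G[0],np.mean(G[:8],0)
def fithole(im,x0=(473.5,139)):
    # darkest bore pixels' centroid, at the narrow bore
    c=proj('scene',[[*x0,112]])[0];u,v=np.round(c).astype(int)
    w=im[v-5:v+6,u-6:u+7,0].astype(float);return w
E
python3 - <<'E'
from rim import *
im=np.load('pics/scene3.npy');print(fitrim(im)); print(fitrim(np.load('pics/scene0.npy'),skip=False))
print(np.round(chroma(im)[168:186,283:301]).astype(int)); print(im[168:186,283:301,0])
E
```

```text
((np.float32(27.978184), np.float64(474.5), np.float64(140.5)), array([ 27.6156652, 474.4375   , 140.0625   ]))
((np.float32(18.717142), np.float64(475.5), np.float64(141.0)), array([ 18.56541967, 475.3125    , 140.875     ]))
[[ 25  25  25  26  26  26  26  24  18  10   9  18  24  26  26  26  25  26]
 [ 26  26  25  25  27  26  26  24  17   9  11  20  25  26  25  26  25  25]
 [ 27  26  25  25  26  27  26  24  18  11  14  22  25  25  25  25  25  25]
 [ 26  26  26  25  26  27  28  29  27  24  24  26  25  25  24  24  25  25]
 [ 26  26  26  26  28  32  38  44  49  52  50  43  34  28  25  24  24  25]
 [ 27  26  26  28  35  47  60  71  78  83  83  73  54  37  27  24  24  25]
 [ 27  27  27  33  46  63  74  81  86  92  97  94  79  56  36  27  24  25]
 [ 26  26  29  38  55  70  75  76  79  86  94 100  95  75  48  30  25  24]
 [ 26  27  31  44  63  73  70  66  66  71  82  95  98  83  55  33  25  25]
 [ 30  34  41  57  75  80  70  60  56  58  70  88  96  82  56  34  26  25]
 [ 43  54  67  82  93  91  78  64  56  56  65  84  93  79  51  33  27  25]
 [ 68  84  94 100 100  95  86  76  69  69  75  8
[... 1128 characters left out ...]
201 208 206 205 202 204]
 [203 202 202 199 186 155 120 103  97  97 119 163 192 203 208 206 204 203]
 [197 192 191 193 193 176 137 106  95  91 107 150 188 199 201 204 205 203]
 [194 194 195 194 186 177 161 135 120 125 135 160 178 175 178 193 200 202]
 [199 203 205 197 174 154 149 158 167 172 177 168 153 141 145 160 182 194]
 [207 212 210 199 171 142 129 128 127 130 133 128 127 131 133 138 156 182]
 [213 217 216 203 175 147 126 109 102 102 104 106 116 128 136 136 140 164]
 [217 220 219 209 186 157 136 119 108 105 107 110 120 134 138 137 136 148]
 [217 219 220 215 201 175 150 128 116 113 118 124 132 141 140 138 134 139]
 [210 214 218 218 212 196 176 154 142 137 137 140 143 144 142 141 135 136]]
```

Request:
{"op": "jog_arm", "data": {
  "translation": [
    [0.0007, 0.0013, 0],
    [0.0007, 0.0013, -0.005],
    [0.0007, 0.0013, -0.012],
    [0.0007, 0.0013, -0.02],
    [0.0007, 0.0013, -0.024],
    [0.0007, 0.0013, -0.024],
    [0.0007, 0.0013, -0.024]
  ],
  "turn": [0, 0, 0, 0, 0, 0, 0]
}}

```text
time_s: 15.1
tcp_pos: [474.1, 140.3, 249.2]
eef_rot: [[1.0, 0.0, -0.0], [0.0, -1.0, -0.0], [-0.0, 0.0, -1.0]]
ft_force: [-0.1, 0.7, -0.9]
opening: 0.291
finger_force: 59.3
```

```bash
python3 - <<'E'
from rim import *
s=env.observe();t=s['tcp_pos'];print(s['time_s'],t,s['ft_force'])
im=np.mean([read_camera('scene').astype(float) for _ in range(6)],0);np.save('pics/scene4.npy',im)
print(proj('scene',[t+[0,0,-134],t+[0,0,-72],t+[0,0,-110],[474.2,140.3,112]]))
# shaft centre line: darkness centroid per row
for r in range(158,178,1):
    w=np.clip(im[r,284:302].max()-im[r,284:302].sum(1)*0-im[r,284:302,0][:,None].max(1),0,None) if 0 else np.clip(np.median(im[r,280:305,0])-im[r,287:299,0]-12,0,None)
    print(r,round((w*np.arange(287,299)).sum()/max(w.sum(),1),2),end='; ')
print();print(im[166:182,285:299,0].astype(int))
cv2.imwrite('pics/f2.png',cv2.resize(im[140:190,265:315,::-1].astype(np.uint8),(600,600),interpolation=cv2.INTER_CUBIC))
E
```

```text
15.1 [474.14829485 140.27028579 249.17215583] [-0.11626274  0.72312394 -0.9222305 ]
[[291.76471137 175.87065584]
 [293.67437127 163.54428111]
 [292.4873662  171.20610052]
 [291.68648533 176.48722654]]
158 294.98; 159 294.68; 160 294.45; 161 294.25; 162 294.11; 163 294.04; 164 293.94; 165 293.76; 166 293.49; 167 293.33; 168 293.09; 169 292.94; 170 292.84; 171 292.78; 172 292.43; 173 292.09; 174 291.29; 175 290.97; 176 291.3; 177 291.75; 
[[203 204 204 204 205 205 201 179 140 145 178 195 201 201]
 [206 206 204 205 206 205 197 170 136 146 181 197 202 200]
 [207 206 205 206 205 206 194 166 133 156 190 201 199 201]
 [207 206 207 206 207 204 192 158 135 164 194 202 202 201]
 [207 207 208 208 208 205 187 152 132 165 195 202 203 202]
 [206 209 209 209 209 206 188 149 138 170 197 202 202 202]
 [207 209 207 208 208 203 179 143 145 184 200 203 201 204]
 [207 207 205 206 201 190 167 138 154 190 204 205 202 204]
 [207 207 205 190 172 152 134 123 151 194 211 209 203 204]
 [207 207 196 170 141 118  95  94 137 186 204 204 201 203]
 [206 205 190 154 124  99  74  78 123 163 169 172 190 202]
 [203 200 188 155 119  98  88  86 106 127 136 161 189 203]
 [193 193 194 177 139 107  93  89  95 117 155 184 195 205]
 [196 194 188 178 161 134 124 122 134 153 171 172 178 193]
 [207 197 175 155 149 157 168 173 176 167 152 143 144 160]
 [213 200 170 144 129 127 128 129 135 129 127 132 132 137]]
```

View pics/f2.png

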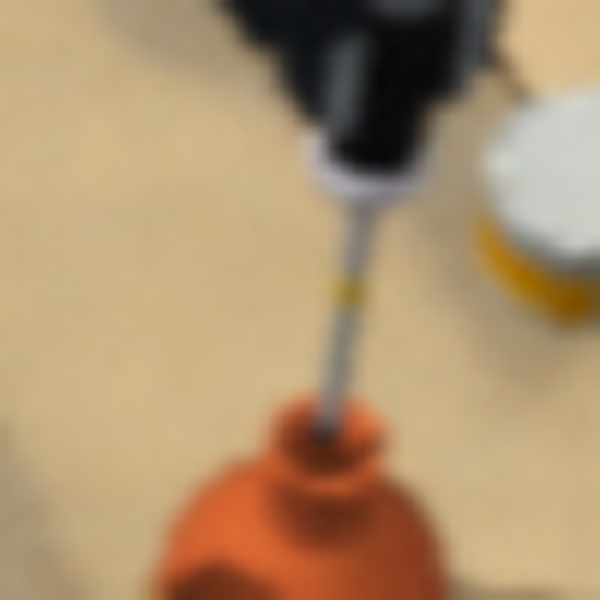

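The shaft enters the neck with its tip at (324,437), against a rim centred near (328,447). The lens is still 3 mm above the rim plane, so it is centred to about 1 mm. I'll keep lowering slowly.

Request:
{"op": "jog_arm", "data": {
  "translation": [
    [0, 0, -0.004],
    [0, 0, -0.01],
    [0, 0, -0.016],
    [0, 0, -0.022],
    [0, 0, -0.028],
    [0, 0, -0.032],
    [0, 0, -0.033],
    [0, 0, -0.033]
  ],
  "turn": [0, 0, 0, 0, 0, 0, 0, 0]
}}

```text
time_s: 16.2
tcp_pos: [474.1, 140.3, 216.2]
eef_rot: [[1.0, 0.0, -0.0], [0.0, -1.0, 0.0], [-0.0, -0.0, -1.0]]
ft_force: [0.3, 0.4, -0.7]
opening: 0.295
finger_force: 59.3
```

Request:
{"op": "jog_arm", "data": {
  "translation": [
    [0, 0, -0.004],
    [0, 0, -0.01],
    [0, 0, -0.016],
    [0, 0, -0.022],
    [0, 0, -0.028],
    [0, 0, -0.031],
    [0, 0, -0.0315],
    [0, 0, -0.0315]
  ],
  "turn": [0, 0, 0, 0, 0, 0, 0, 0]
}}

```text
time_s: 17.0
tcp_pos: [474.2, 140.3, 184.8]
eef_rot: [[1.0, 0.0, -0.0], [0.0, -1.0, 0.0], [-0.0, -0.0, -1.0]]
ft_force: [-0.1, -0.3, -1.5]
opening: 0.29
finger_force: 59.3
```

Request:
{"op": "jog_arm", "data": {
  "translation": [
    [0, 0, 0],
    [0, 0, 0],
    [0, 0, 0],
    [0, 0, 0],
    [0, 0, 0]
  ],
  "turn": [0, 0, 0, 0, 0]
}}

```text
time_s: 17.5
tcp_pos: [474.2, 140.3, 184.9]
eef_rot: [[1.0, 0.0, 0.0], [0.0, -1.0, 0.0], [0.0, -0.0, -1.0]]
ft_force: [1.3, -0.2, -1.1]
opening: 0.288
finger_force: 59.3
```

```bash
python3 - <<'E'
from rim import *
s=env.observe();t=s['tcp_pos'];print(s['time_s'],t,s['ft_force'])
im=np.mean([read_camera('scene').astype(float) for _ in range(6)],0);np.save('pics/scene5.npy',im)
print(proj('scene',[t+[0,0,-72.7],[474.2,140.3,112]]))
print('flask',fitrim(im,skip=True))
cv2.imwrite('pics/f3.png',cv2.resize(im[150:195,270:315,::-1].astype(np.uint8),(600,600),interpolation=cv2.INTER_CUBIC))
E
```

```text
17.5 [474.22130024 140.31215822 184.88357695] [ 1.30508957 -0.21466652 -1.09364674]
[[291.69839649 176.45620306]
 [291.68648533 176.48722654]]
flask ((np.float32(23.323895), np.float64(474.0), np.float64(140.0)), array([ 23.00840259, 474.1875    , 140.25      ]))
```

View pics/f3.png

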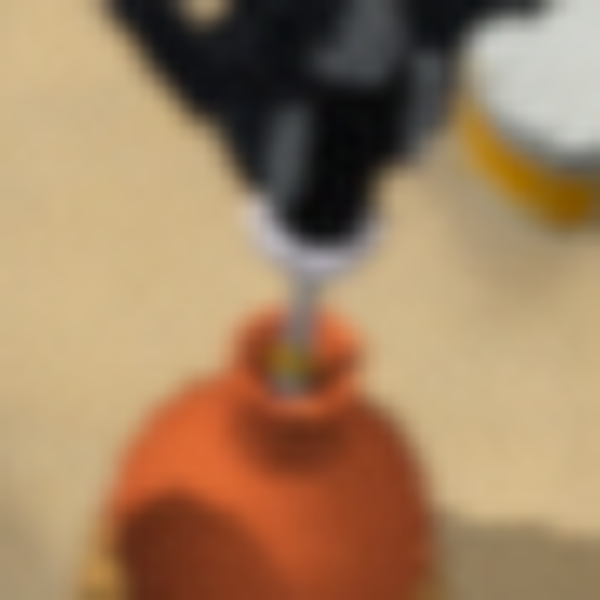

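```bash
python3 - <<'E'
import numpy as np
im=np.load('pics/scene5.npy').astype(int)
print('g');print(im[170:184,285:300,1]);print('b');print(im[170:184,285:300,2]);print('r');print(im[170:184,285:300,0])
im=np.load('pics/scene4.npy').astype(int)[157:170,287:301]
y=np.clip(im[...,:2].min(2)-im[...,2]*1.0,0,None);print('yel4');print(y.astype(int))
E
```

```text
g
[[183 184 185 186 182 174 157 145 147 152 156 163 172 179 181]
 [183 184 185 185 186 181 163 141 134 154 169 176 179 181 180]
 [185 183 184 181 177 167 153 135 132 156 172 180 181 181 181]
 [184 184 179 162 141 126 125 121 118 133 157 174 181 182 184]
 [184 180 160 126  96  89 103 110 105 110 131 156 174 183 182]
 [182 173 141  95  72  79 100 104  99  95 106 131 159 178 183]
 [180 166 128  81  66  84 104  99  89  82  82 106 148 175 182]
 [169 149 111  76  62  83 102  92  74  63  69 102 149 177 183]
 [129 112  97  83  68  81  98  85  61  57  77 116 155 178 183]
 [101  94  85  81  79  78  92  88  71  70  82  99 132 164 175]
 [ 98  91  79  69  68  79  90  96  91  77  71  70  88 121 151]
 [ 99  93  77  64  57  57  62  63  64  58  56  60  64  80 115]
 [102  95  78  67  57  51  48  45  47  48  53  60  61  64  83]
 [105  98  88  72  61  53  50  48  49  53  55  61  64  63  68]]
b
[[138 139 141 140 140 140 140 144 150 150 146 139 135 139 138]
 [140 139 141 139 139 139 134 130 123 129 137 140 138 139 138]
 [140 139 139 136 131 125 124 122 115 122 133 139 139 138 138]
 [137 138 134 117  96  9
[... 1445 characters left out ...]
 130 116 106 102 106 107 119 134 138 137 142]
 [222 210 190 161 139 120 110 108 110 115 122 137 142 140 138]]
yel4
[[43 44 45 45 42 36 24  9  4 11 20 28 28 29]
 [45 43 44 44 43 40 28 13  9 22 32 33 31 30]
 [46 45 44 45 44 39 28 11 13 28 35 34 33 31]
 [45 45 44 44 44 39 26 10 15 33 37 38 35 33]
 [45 44 45 45 45 40 25 12 20 37 41 42 37 37]
 [47 47 47 45 45 44 34 19 27 42 45 44 40 38]
 [46 46 47 47 48 57 59 46 44 46 46 44 42 37]
 [46 45 46 45 48 59 70 65 54 48 45 43 41 39]
 [45 46 46 46 45 44 45 46 47 45 45 42 42 41]
 [45 45 46 46 43 34 20 25 37 42 45 43 42 40]
 [44 45 45 45 40 26 13 20 36 43 45 45 42 42]
 [43 45 46 44 38 24 12 24 38 43 43 44 44 43]
 [44 45 44 42 37 21 13 25 40 42 43 43 43 42]]
```

The band is level with the rim and near its centre, at about (291.4,176.6) against a rim centre of (291.7,176.4). The band's visible front face should appear slightly lower than its axis, so the shaft sits a little away from the camera. I'll make a small correction towards the camera and settle.

Request:
{"op": "jog_arm", "data": {
  "translation": [
    [0.0004, -0.0002, 0],
    [0.0009, -0.0005, -0.0005],
    [0.0009, -0.0005, -0.0005],
    [0.0009, -0.0005, -0.0005],
    [0.0009, -0.0005, -0.0005],
    [0.0009, -0.0005, -0.0005],
    [0.0009, -0.0005, -0.0005],
    [0.0009, -0.0005, -0.0005]
  ],
  "turn": [0, 0, 0, 0, 0, 0, 0, 0]
}}

```text
time_s: 18.6
tcp_pos: [475.1, 139.8, 184.3]
eef_rot: [[1.0, 0.0, -0.0], [0.0, -1.0, 0.0], [-0.0, -0.0, -1.0]]
ft_force: [-0.6, -0.2, -1.3]
opening: 0.285
finger_force: 59.3
```

```bash
python3 - <<'E'
from h import *
s=env.observe();print(s['time_s'],s['tcp_pos'],s['ft_force'],s['finger_force'])
print(env.finish_job())
E
```

```text
18.6 [475.06379475 139.8135978  184.30209715] [-0.64555949 -0.15509313 -1.34401247] 59.276495575904846
the job is handed in; nothing more can be done
None
```

I handed the job in at 18.6 s: the borescope was held about 20 mm above the disc for over 2 s, and is now gripped upright in the flask neck with the yellow band at rim height. By the camera it is centred to within about 2 mm, and I saw no sign of contact with disc or flask; the judge's verdict was not shown.

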